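Lock the filter cartridge into the vacuum pump

ROBOT

A 7-joint arm with a two-finger parallel gripper is mounted at the origin on a cart in front of the work surface, level with it; the furniture and walls round the work are solid. World frame = base frame: x ahead of the robot, y to its left, z up, the work surface at z = 0. Lengths are in m, angles in rad, forces in N, time in s.
With the tool pointing down it reaches from about 0.4 to 0.875 m from the base axis. Payload 19.3 kg.
Tool frame: the origin (TCP) lies midway between the tips of the shut fingers; the grasp point (between the pads) lies 19 mm behind it; z points along the fingers, y is the direction in which the jaws open and shut (so a half turn about z gives the same grasp; the last joint's range is limited). The gripper opens to 85 mm and grips with 20 to 120 N. Pads are 22 mm wide; open, the fingers measure 114 mm over their backs; the gripper's body (76 mm by 85 mm) begins 54 mm behind the grasp point. The pads swing forward as they close: fully open they stand 13 mm farther back than shut.
Start: joints at [-1.364, 0.521, -0.036, 1.599, 0.021, 1.021, -0.113], TCP at [0.171, 0.601, 0.231] pointing down, gripper open.
Joint ranges: [-2.91, 2.91], [-0.3, 2.13], [-1.5, 1.42], [0.17, 2.43], [-1.26, 4.41], [0.16, 1.93], [-2.52, 2.52]. Speed limits (rad/s): [1.89, 1.89, 2.39, 2.39, 3.01, 3.01, 3.01].

INTERFACE

Orientations are given as [roll, pitch, yaw] about the fixed x, y, z axes, in that order (R = Rz(yaw) Ry(pitch) Rx(roll)).
In Python, from workcell import bot, eyes gives the robot as it stands. The module is installed in compiled form; this text tells all that it offers.
- The arm moves only by the shell command python3 -m jog 'ROWS' [FORCE]. ROWS is JSON, a list of rows, each an object with "delta_pos": the shift along the world's x, y, z in mm, a list of three; "spin": the turn about the world's z in rad; "claw": the closure, from 0 (fully open) to 1 (shut). In form: [{"delta_pos": [tx, ty, tz], "spin": spin, "claw": claw}, ...]. A call has 1 to 8 rows; each row is the pose to reach, as a shift and turn from the pose measured when the call began; what a row does not reach only later rows make up. A row lasts 1/10 s, in which the tool goes at most 50 mm and 8.59 degrees, less where a joint would pass 70% of its speed; a pose out of reach is approached as far as the arm can. A call with a gripper value outside its range is refused whole. The fingers move at their own pace and stop on an object; FORCE is the grip in N (left out, the last holds). Time passes only in rows, so rows that repeat a pose let the fingers close. It gives the time, the measured TCP pose, the force and the opening at its end, in the units of the state.
- bot.observe(): the state, without advancing time (a new reading comes with each control period).
- eyes.grab_frame(name): name is "scene" or "top"; returns the picture (400x640x3 uint8, blue, green, red); there is no depth.
- eyes.camera_params(name): a dict with "fx", "fy", "cx", "cy" (pixels), "origin" and "attitude" of the camera in the world. Camera axes: x right, y up, looking along -z (the intrinsics and any distortion apply to the point x, -y, -z); pixel columns grow to the right and rows downward; lengths in m; the calibration is good to about 2 mm. A picture is of the moment at which its call begins. camera_params takes no time and is no camera call.
- bot.job_done(): hands the job in, once; it reports no verdict.
The state is a dict: "clock": time; "qpos": joint angles; "qd": joint speeds; "joint_efforts": joint torques, N m; "position": TCP position; "tool_rot": TCP orientation; "force": force on the tool from outside, world axes, zero at the start; "moment": the same for the moment, N m; "grip_width": finger opening in m.
Only numpy, scipy, OpenCV 4.12 (cv2) and the standard library are available. Lean on these libraries where they do the work, as an engineer would, in place of code of your own. Each camera call takes 0.05 s, during which the arm holds its last target. There are 200 camera calls.

TASK

Refit the vacuum pump's filter: take the cartridge by its orange wing, line its two lugs up with the slots of the port in the pump's sloped face (orange marks), push it in against the spring and turn it clockwise to the stop, so that the wing points at the green marks. Let go and leave it locked, without moving the green-lidded pot, the loupe or the dust blower.

Things in the scene. Friction and masses are not known exactly. Their poses are not given: they have to be found in the camera images.
- cartridge: loose filter cartridge, 0.06 to 0.13 kg, 58 mm high, standing upright on its stem; origin at the centre of the stem's lower end, z up its axis. White stem 36 mm in diameter, z = 0 to 22 mm (foot tapered to 28 mm over the lowest 5 mm); grey flange 56 mm in diameter, z = 22 to 30 mm; wing and lugs run along x. A half turn about z changes nothing.
- wing (a point): middle of the cartridge's orange wing, the part to grip: 42 mm long along x, 12 mm thick along y, z = 30 to 58 mm above the cartridge's origin (this point: 44 mm)
- lug (a point): outer end of the lug on the cartridge's +x side; a like one is opposite. Each lug is 10 mm wide, reaches 25 mm from the axis, and lies 9 to 14 mm above the cartridge's origin, in line with the wing
- port: round bayonet port in the pump's sloped face, dark rim 70 mm in diameter; origin at the centre of its mouth, level with the face; z points out of the face, 30 degrees from vertical, leaning to the pump's front; x points up the slope. Bore 40 mm in diameter; rim 6 mm thick (z = 0 to -6 mm), wider room below. With the flange pressed on the face, the stem's end is at z = -22 mm, the lugs 2 mm below the rim.
- slot_mark (a point): middle of one of the two orange bars that mark the slots, 45 mm from the port's centre, 60 degrees counter-clockwise from the port's x seen from outside (positive about z); the other is opposite. Slots: 14 mm wide, out to 27 mm from the axis, through the rim. A lug below the rim can turn from here clockwise only, by 60 degrees, to a stop
- lock_mark (a point): middle of one of the two green bars, 45 mm from the port's centre along its x (the other is opposite): the wing lies along them at the stop. Let go there, the cartridge is lifted by the spring until its lugs bear on the rim's underside (stem's end at z = -20 mm) and stays locked
- plunger (a joint): brass spring plunger in the port: 0 when free, grows in m as it is pressed in. It meets the stem's end at z = -14 mm of the port and pushes back with 2 N there, 6 N when the flange is on the face (0.008). It pushes a cartridge let go too early up again
- pump: the fixed vacuum pump, a white and grey desk unit 160 mm deep, 136 mm wide, 113 mm high; origin at the centre of its underside, front towards its -x. The port's centre is 26 mm in front of the origin, 79.5 mm up; the sloped face measures 120 mm along the slope by 136 mm.
- green_pot: bystander: small pot with a green lid, 52 mm in diameter, 50 mm high; origin at the centre of its underside
- loupe: bystander: black eye loupe, 35 mm in diameter, 27 mm high; origin at the centre of its underside
- blower: bystander: dark red dust blower standing on its bulb, 55 mm in diameter, 137 mm high; origin at the centre of its underside
Things that resemble listed ones, but are neither listed nor needed, are in the scene too. Leave any yellow look-alike of the cartridge alone.

How it is judged:
On the way:
1. the cartridge is in the port with its lugs in the slots, pushed down on the spring plunger (z of cartridge in the frame of port below -0.014 m and distance between cartridge and port below 0.025 m and angle between the x axis of cartridge and the x axis of port, either way round above 0.7 rad), for 0.05 s.
At the end, for the whole second after the job is handed in: The cartridge is locked in the port: stem's end 18 to 25 mm below the mouth, within 4 mm of the axis in x and y, axis within 0.12 rad of the port's, wing within 0.17 rad (10 degrees) of the port's x (the green marks, at the stop), at rest and released (z of cartridge in the frame of port between -0.025 and -0.018 m and x of cartridge in the frame of port between -0.004 and 0.004 m and y of cartridge in the frame of port between -0.004 and 0.004 m and angle between the z axis of cartridge and the z axis of port, either way round below 0.12 rad and angle between the x axis of cartridge and the x axis of port, either way round below 0.17 rad and linear speed of cartridge below 0.02 m/s); the robot touches nothing.
It fails at once if the green-lidded pot is moved by more than 20 mm (distance of green_pot from where it was at the start of the episode above 0.02 m).
It fails at once if the loupe is moved by more than 20 mm (distance of loupe from where it was at the start of the episode above 0.02 m).
It fails at once if the dust blower is moved by more than 20 mm or tipped (distance of blower from where it was at the start of the episode above 0.02 m or angle between blower's own z axis and vertical above 0.4 rad).
It also fails if it takes over 40 s, if anything falls off the work surface, if the arm or the gripper's body presses on something with over 40 N, if the wrist force passes 120 N, or if a joint passes its speed limit or range.

## Working session

There is one attempt and no reset: what is moved stays moved. The work goes in short steps, Python scripts to look and compute and a shell command to move; the robot and the scene stay as the last step left them, time stands still between calls to the robot, and variables do not carry over. Pictures are saved under pics/ and viewed, about 8 in all and at most 12, crops included, and the job is handed in when it is done.

```bash
mkdir -p pics; python3 - <<'E'
from workcell import bot, eyes
import cv2
print(bot.observe())
for n in("scene","top"):
    print(n,eyes.camera_params(n)); cv2.imwrite(f"pics/{n}0.png",eyes.grab_frame(n))
E
```

```text
{'clock': 0.0, 'qpos': array([-1.36420883,  0.52201496, -0.03632926,  1.59997408,  0.02120745,
        1.02114397, -0.11282218]), 'qd': array([ 0.00060384,  0.00120188, -0.00017946, -0.00014262,  0.00019371,
       -0.00017063, -0.00069315]), 'joint_efforts': array([-1.16759802e-03, -9.27118707e+01,  1.97943114e+00, -3.69940960e+01,
        1.78301398e-02,  8.07250181e-03, -7.22846994e-05]), 'position': array([0.17073667, 0.60087728, 0.23073729]), 'tool_rot': array([-3.14044100e+00,  8.89891745e-05,  2.86477796e+00]), 'force': array([ 0.03774126, -0.04078704,  0.45167834]), 'moment': array([ 0.01837893,  0.07670523, -0.07886565]), 'grip_width': 0.08564285281579413}
scene {'fx': 410.58049236507316, 'fy': 410.58049236507316, 'cx': 314.9682045710714, 'cy': 199.74771177757898, 'origin': array([ 0.13932126, -0.75509183,  0.70412687]), 'attitude': array([ 9.48480799e-01,  2.29246673e-04, -4.90681296e-01])}
top {'fx': 368.66168369530806, 'fy': 368.66168369530806, 'cx': 318.62497004499784, 'cy': 195.66687924982472, 'origin': array([0.32829132, 0.01996585, 1.24828334]), 'attitude': array([ 0.19499166,  0.0109479 , -1.58590071])}
```

View pics/scene0.png

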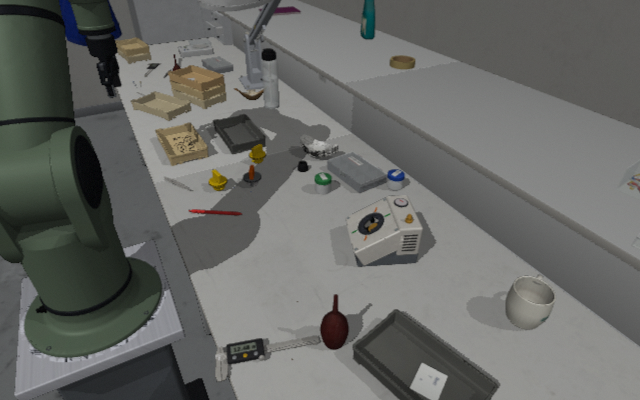

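View pics/top0.png

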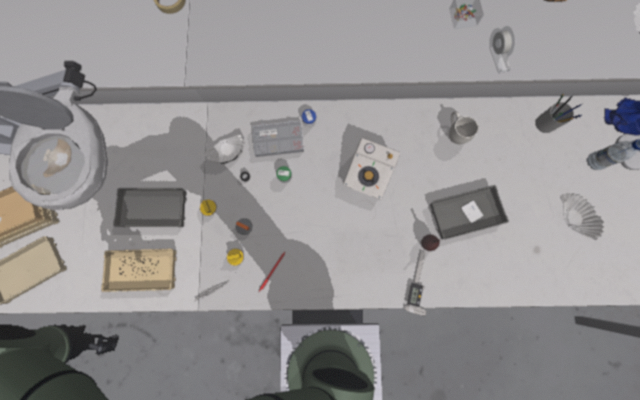

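Candidates for the cartridge in the top view are (243,227), with a grey flange and orange wing, and the yellow look-alikes at (208,207) and (235,256). I choose (243,227). The pump is at (370,168), the pot at (283,172), the loupe at (245,175) and the blower at (430,241). Next is a close crop of the cartridge and port.

```bash
cat > h.py <<'E'
import numpy as np, cv2
from scipy.spatial.transform import Rotation as R
from workcell import bot, eyes
def cam(n):
    p=eyes.camera_params(n); return p,R.from_euler('xyz',p['attitude']).as_matrix(),np.array(p['origin'])
def proj(n,X):
    p,A,o=cam(n); c=(np.atleast_2d(X)-o)@A
    return np.c_[p['cx']+p['fx']*c[:,0]/-c[:,2], p['cy']-p['fy']*c[:,1]/-c[:,2]]
def ray(n,u,v,z):
    p,A,o=cam(n); d=A@np.array([(u-p['cx'])/p['fx'],-(v-p['cy'])/p['fy'],-1]); return o+d*(z-o[2])/d[2]
def crop(im,u,v,w,h,s):
    return cv2.resize(im[v-h//2:v+h//2,u-w//2:u+w//2],None,fx=s,fy=s,interpolation=cv2.INTER_CUBIC)
E
python3 - <<'E'
from h import *
s=cv2.imread("pics/scene0.png");t=cv2.imread("pics/top0.png")
a=np.hstack([crop(t,243,227,50,36,8),crop(s,252,175,50,36,8)])
b=np.hstack([crop(t,370,168,80,60,5),crop(s,384,230,80,60,5)])
cv2.imwrite("pics/c1.png",np.vstack([a,b]))
print(ray("top",243,227,.05),ray("top",369,176,.0795))
E
```

```text
[0.46510491 0.27805399 0.05      ] [ 0.62183988 -0.13598041  0.0795    ]
```

View pics/c1.png

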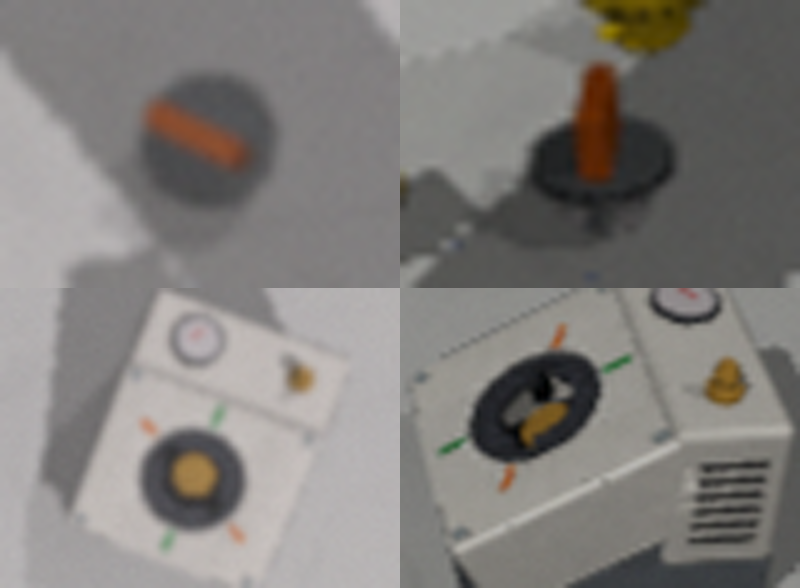

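```bash
cat > fit.py <<'E'
from h import *
from scipy.optimize import least_squares
c30,s30=np.cos(np.pi/6),.5
def frame(q): # port pose from x,y,yaw of the port
    x,y,w=q; Rz=R.from_euler('z',w).as_matrix()
    return np.array([x,y,.0795]),Rz@np.array([[c30,0,-s30],[0,1,0],[s30,0,c30]])
def pts(q):
    o,P=frame(q); return np.array([o+P@(.045*np.array([np.cos(a),np.sin(a),0])) for a in np.radians([0,180,60,240])]+[o])
T=np.array([[373.8,163.6],[363.6,188.6],[359.6,165.8],[377.4,187.4]])
S=np.array([[387.8,215.4],[354.6,231.6],[376,209.8],[365.6,238.4],])
f=lambda q:np.r_[(proj("top",pts(q)[:4])-T).ravel(),(proj("scene",pts(q)[:4])-S).ravel()]
r=least_squares(f,[.62,-.136,-.4]);print(r.x,f(r.x).round(1))
def cp(q):
    x,y,w=q;d=.021*np.array([np.cos(w),np.sin(w)])
    return np.array([[x-d[0],y-d[1],.058],[x+d[0],y+d[1],.058],[x,y,.03]])
g=lambda q:np.r_[(proj("top",cp(q))-[[236.9,222.9],[248.4,228.6],[244,226.5]]).ravel(),(proj("scene",cp(q)[2:])-[[252,176.8]]).ravel()]
r2=least_squares(g,[.465,.278,-2]);print(r2.x,g(r2.x).round(1))
for n,px,z in(("pot",(283,172),.05),("loupe",(245,175),.027)):print(n,ray("top",*px,z))
E
python3 fit.py
```

```text
[ 0.62177234 -0.13657236 -0.40311028] [ 0.5 -0.2  0.6 -0.3  0.9 -0.4  0.4 -0.8 -0.5 -0.3 -0.6 -0.2 -0.5 -0.3
 -0.4 -0.5]
[ 0.4690396   0.27720407 -2.03947644] [ 0.2 -0.2  0.1 -0.3  0.6 -0.  -0.8 -1. ]
pot [0.64824259 0.14795871 0.05      ]
loupe [0.64612564 0.28055989 0.027     ]
```

```bash
python3 -m jog '[{"delta_pos":[298,-324,0],"spin":-1.763,"claw":0.5},{"delta_pos":[298,-324,0],"spin":-1.763,"claw":0.5},{"delta_pos":[298,-324,0],"spin":-1.763,"claw":0.5},{"delta_pos":[298,-324,0],"spin":-1.763,"claw":0.5},{"delta_pos":[298,-324,0],"spin":-1.763,"claw":0.5},{"delta_pos":[298,-324,0],"spin":-1.763,"claw":0.5},{"delta_pos":[298,-324,0],"spin":-1.763,"claw":0.5},{"delta_pos":[298,-324,0],"spin":-1.763,"claw":0.5}]' 40
```

```text
clock: 0.9
position: [0.4424, 0.3049, 0.2309]
tool_rot: [-3.141, -0.0, 1.659]
force: [0.7, 0.8, -0.6]
grip_width: 0.0429
```

```bash
python3 -m jog '[{"delta_pos":[26.6,-27.7,-50],"spin":-0.15,"claw":0.5},{"delta_pos":[26.6,-27.7,-100],"spin":-0.3,"claw":0.5},{"delta_pos":[26.6,-27.7,-130],"spin":-0.45,"claw":0.5},{"delta_pos":[26.6,-27.7,-130],"spin":-0.557,"claw":0.5},{"delta_pos":[26.6,-27.7,-130],"spin":-0.557,"claw":0.5},{"delta_pos":[26.6,-27.7,-130],"spin":-0.557,"claw":0.5}]'
python3 - <<'E'
from h import *
s=eyes.grab_frame("scene");t=eyes.grab_frame("top")
cv2.imwrite("pics/c2.png",np.hstack([crop(t,243,227,50,50,8),crop(s,252,165,50,50,8)]))
E
```

```text
clock: 1.5
position: [0.4692, 0.2775, 0.1012]
tool_rot: [-3.141, -0.001, 1.106]
force: [-0.2, -0.3, -0.8]
grip_width: 0.0432
```

View pics/c2.png

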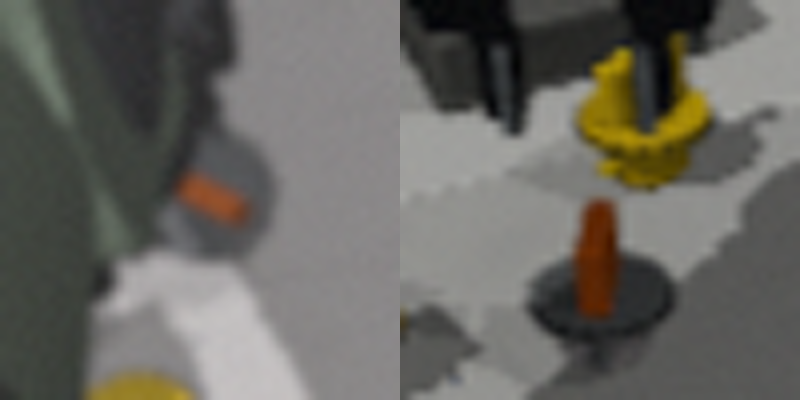

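The scene crop shows the open fingers above the orange wing (tips near px (241,156) and (258,156), wing at (252,170)), with the yellow look-alikes clear. I'll descend and grip.

```bash
python3 -c "
from h import *;print(proj('scene',[[.4692,.2775,.107]]))"
python3 -m jog '[{"delta_pos":[0,0,-40],"spin":0,"claw":0.5},{"delta_pos":[0,0,-67],"spin":0,"claw":0.5},{"delta_pos":[0,0,-67],"spin":0,"claw":0.6},{"delta_pos":[0,0,-67],"spin":0,"claw":1},{"delta_pos":[0,0,-67],"spin":0,"claw":1},{"delta_pos":[0,0,-67],"spin":0,"claw":1},{"delta_pos":[0,0,-67],"spin":0,"claw":1},{"delta_pos":[0,0,-67],"spin":0,"claw":1}]' 30
```

```text
[[248.87546422 153.66986473]]
clock: 2.4
position: [0.47, 0.2782, 0.0362]
tool_rot: [3.141, -0.004, 1.105]
force: [-1.6, -0.5, 12.2]
grip_width: 0.0114
```

Gripped at an 11.4 mm opening, which matches the 12 mm wing. The tool can't tilt, so the plan is:
1. Enter the bore with the wing along the up-slope direction, so the cartridge can pivot 30° in the jaws until its lugs sit on the rim.
2. Turn it to the slots, press it in, then turn it back to the stop.

```bash
python3 -m jog '[{"delta_pos":[0,0,50],"spin":0,"claw":1},{"delta_pos":[0,0,100],"spin":0,"claw":1},{"delta_pos":[20,-40,150],"spin":-0.15,"claw":1},{"delta_pos":[149,-413.6,165],"spin":-1.508,"claw":1},{"delta_pos":[149,-413.6,165],"spin":-1.508,"claw":1},{"delta_pos":[149,-413.6,165],"spin":-1.508,"claw":1},{"delta_pos":[149,-413.6,165],"spin":-1.508,"claw":1},{"delta_pos":[149,-413.6,165],"spin":-1.508,"claw":1}]' 30; python3 -c "
from workcell import bot;s=bot.observe();print(s['position'],s['tool_rot'],s['qpos'],s['grip_width'])"
```

```text
clock: 3.2
position: [0.5674, 0.0118, 0.1913]
tool_rot: [-3.141, -0.005, 0.2]
force: [0.8, 0.2, -1.5]
grip_width: 0.0111
[0.56744799 0.01183637 0.19131051] [-3.1414387  -0.00535971  0.19980385] [-0.61475415  0.58156329  0.71564412  1.82523228 -0.47648938  0.90821124
 -1.05204341] 0.011141113381861828
```

```bash
python3 -m jog '[{"delta_pos":[51.6,-147.2,-11],"spin":-0.603,"claw":1},{"delta_pos":[51.6,-147.2,-11],"spin":-0.603,"claw":1},{"delta_pos":[51.6,-147.2,-11],"spin":-0.603,"claw":1},{"delta_pos":[51.6,-147.2,-11],"spin":-0.603,"claw":1},{"delta_pos":[51.6,-147.2,-11],"spin":-0.603,"claw":1},{"delta_pos":[51.6,-147.2,-11],"spin":-0.603,"claw":1},{"delta_pos":[51.6,-147.2,-11],"spin":-0.603,"claw":1}]' 25; python3 - <<'E'
from h import *
s=bot.observe();print(s['position'],s['tool_rot'],s['qpos'],s['grip_width'])
i=eyes.grab_frame("scene");j=eyes.grab_frame("top")
cv2.imwrite("pics/c3.png",np.hstack([crop(j,370,168,80,80,5),crop(i,384,215,80,80,5)]))
E
```

```text
clock: 3.9
position: [0.6191, -0.1339, 0.1807]
tool_rot: [-3.141, -0.005, -0.398]
force: [-0.0, 0.2, -0.7]
grip_width: 0.0114
[ 0.6190772  -0.1338731   0.18066324] [-3.14050762 -0.0052803  -0.39835274] [-0.38477025  0.74600009  0.82782951  1.65873042 -0.62884613  1.01693589
 -1.31716986] 0.01135982880122178
```

View pics/c3.png

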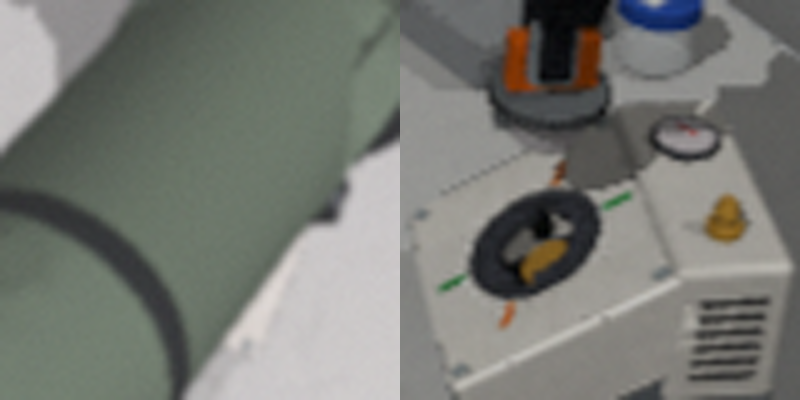

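The scene crop shows the cartridge upright in the jaws, wing central on the fingers, flange centre near px (373.8,195), and the port at (371,224). I'll check that against the model.

```bash
python3 -c "
from h import *;print(proj('scene',[[.6191,-.1339,.1747],[.6191+.01,-.1339,.1747],[.6191,-.1339+.01,.1747]]))"
python3 -m jog '[{"delta_pos":[0,-1.5,-40],"spin":-0.005,"claw":1},{"delta_pos":[0,-1.5,-55],"spin":-0.005,"claw":1},{"delta_pos":[0,-1.5,-60],"spin":-0.005,"claw":1},{"delta_pos":[0,-1.5,-60],"spin":-0.005,"claw":1}]' 25
```

```text
[[372.15271871 190.54282684]
 [375.76735328 189.38140984]
 [369.67071251 188.37839256]]
clock: 4.4
position: [0.619, -0.1353, 0.1208]
tool_rot: [-3.141, -0.005, -0.404]
force: [-0.4, 0.7, 0.2]
grip_width: 0.0113
```

```bash
python3 -m jog '[{"delta_pos":[-3,1.3,-4],"spin":0,"claw":1},{"delta_pos":[-6,2.6,-7],"spin":0,"claw":1},{"delta_pos":[-9,3.9,-10],"spin":0,"claw":1},{"delta_pos":[-9,3.9,-10],"spin":0,"claw":1}]' 20
python3 -m jog '[{"delta_pos":[-2,0.9,-3],"spin":0,"claw":1},{"delta_pos":[-4,1.7,-6],"spin":0,"claw":1},{"delta_pos":[-6,2.6,-9],"spin":0,"claw":1},{"delta_pos":[-6,2.6,-9],"spin":0,"claw":1}]' 20
python3 - <<'E'
from h import *
i=eyes.grab_frame("scene")
cv2.imwrite("pics/c4.png",crop(i,380,215,80,80,7))
E
```

```text
clock: 4.8
position: [0.6105, -0.1315, 0.1123]
tool_rot: [-3.14, -0.007, -0.404]
force: [-3.2, 1.6, 8.2]
grip_width: 0.0114
clock: 5.2
position: [0.6051, -0.129, 0.1048]
tool_rot: [-3.139, -0.009, -0.403]
force: [-2.3, 1.3, 8.8]
grip_width: 0.0111
```

View pics/c4.png

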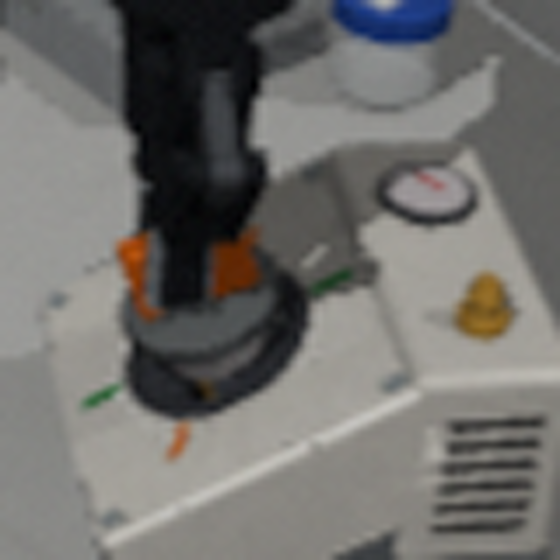

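The crop shows the cartridge tilting in the jaws and its stem entering the bore, with the wing along the slope between the green marks. I'll press on to full seating on the lugs.

```bash
python3 -m jog '[{"delta_pos":[-0.5,0,-2],"spin":0,"claw":1},{"delta_pos":[-1,0.2,-4],"spin":0,"claw":1},{"delta_pos":[-1,0.2,-5.5],"spin":0,"claw":1},{"delta_pos":[-1,0.2,-5.5],"spin":0,"claw":1}]' 20
python3 - <<'E'
from h import *
i=eyes.grab_frame("scene")
cv2.imwrite("pics/c5.png",crop(i,376,218,60,60,9))
E
```

```text
clock: 5.65
position: [0.6039, -0.1284, 0.1009]
tool_rot: [-3.138, -0.008, -0.403]
force: [-11.2, 5.9, 16.5]
grip_width: 0.0112
```

View pics/c5.png

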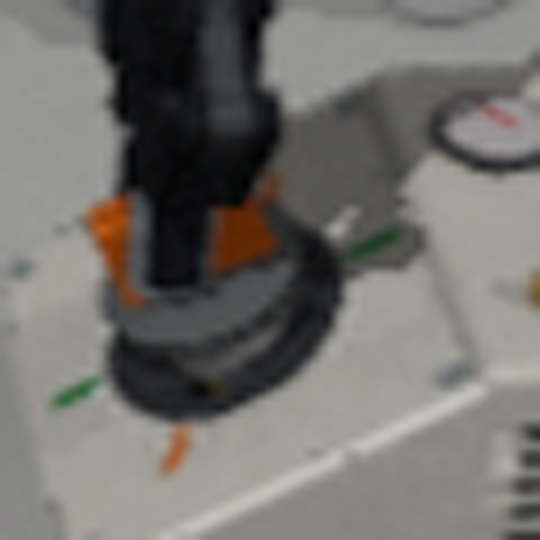

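Force on the tool is about 20 N along the port's z, so the lugs bear on the rim. I'll loosen the jaws to use them as a slack wrench and turn counter-clockwise toward the orange marks.

```bash
python3 -m jog '[{"delta_pos":[0,0,2],"spin":0,"claw":0.76},{"delta_pos":[-1,0.4,5],"spin":0,"claw":0.76},{"delta_pos":[-2,0.8,7],"spin":0.15,"claw":0.76},{"delta_pos":[-2,0.8,7],"spin":0.3,"claw":0.76},{"delta_pos":[-2,0.8,7],"spin":0.45,"claw":0.76},{"delta_pos":[-2,0.8,7],"spin":0.6,"claw":0.76},{"delta_pos":[-2,0.8,7],"spin":0.75,"claw":0.76},{"delta_pos":[-2,0.8,7],"spin":0.75,"claw":0.76}]' 20
python3 - <<'E'
from h import *
print(bot.observe()['moment'])
i=eyes.grab_frame("scene")
cv2.imwrite("pics/c6.png",crop(i,376,218,60,60,9))
E
```

```text
clock: 6.5
position: [0.6025, -0.1282, 0.109]
tool_rot: [-3.139, -0.01, 0.351]
force: [-0.4, -0.2, 0.8]
grip_width: 0.0207
[-0.01846224 -0.00290577  0.00585415]
```

View pics/c6.png

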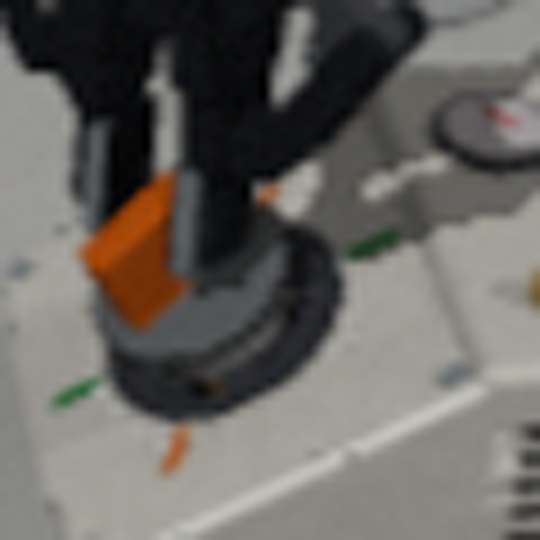

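The wing has followed the jaws to about 30° from the green marks, and the cartridge stays seated. Continuing toward the slots.

```bash
M='import workcell;s=workcell.bot.observe();print("M",s["moment"].round(2))'
python3 -m jog '[{"delta_pos":[0,0,0],"spin":0.15,"claw":0.76},{"delta_pos":[0,0,0],"spin":0.3,"claw":0.76},{"delta_pos":[0,0,0],"spin":0.4,"claw":0.76},{"delta_pos":[0,0,0],"spin":0.4,"claw":0.76}]' 20; python3 -c "$M"
python3 -m jog '[{"delta_pos":[0,0,0],"spin":0.07,"claw":0.76},{"delta_pos":[0,0,0],"spin":0.13,"claw":0.76},{"delta_pos":[0,0,0],"spin":0.13,"claw":0.76}]' 20; python3 -c "$M"
python3 -m jog '[{"delta_pos":[0,0,0],"spin":0.05,"claw":0.76},{"delta_pos":[0,0,0],"spin":0.1,"claw":0.76},{"delta_pos":[0,0,0],"spin":0.1,"claw":0.76}]' 20; python3 -c "$M"
python3 - <<'E'
from h import *
i=eyes.grab_frame("scene")
cv2.imwrite("pics/c7.png",crop(i,376,218,60,60,9))
E
```

```text
clock: 6.95
position: [0.6024, -0.1282, 0.109]
tool_rot: [-3.138, -0.01, 0.744]
force: [0.7, 0.0, 1.4]
grip_width: 0.0207
M [-0.03 -0.12 -0.06]
clock: 7.25
position: [0.6022, -0.1281, 0.1089]
tool_rot: [-3.138, -0.01, 0.87]
force: [-0.6, -0.7, -0.4]
grip_width: 0.0206
M [ 0.    0.03 -0.03]
clock: 7.55
position: [0.6021, -0.128, 0.1088]
tool_rot: [-3.138, -0.01, 0.967]
force: [-0.2, -0.2, 1.0]
grip_width: 0.0205
M [0.03 0.08 0.06]
```

View pics/c7.png

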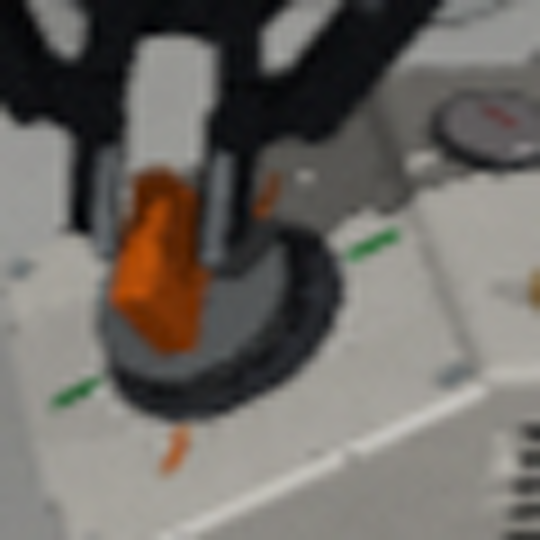

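The flange is lower now and the white stem no longer shows, so the lugs appear to have dropped into the slots, with the wing near the orange marks. Next I'll grip lightly and press along the port axis.

```bash
M='import workcell;s=workcell.bot.observe();print("M",s["moment"].round(2))'
python3 -m jog '[{"delta_pos":[4,-1.9,-3],"spin":-0.15,"claw":0.76},{"delta_pos":[4,-1.9,-6],"spin":-0.22,"claw":0.76},{"delta_pos":[4,-1.9,-6],"spin":-0.22,"claw":1},{"delta_pos":[4,-1.9,-6],"spin":-0.22,"claw":1},{"delta_pos":[4,-1.9,-6],"spin":-0.22,"claw":1}]' 20; python3 -c "$M"
python3 -m jog '[{"delta_pos":[0.9,-0.4,-1.8],"spin":0,"claw":1},{"delta_pos":[1.8,-0.8,-3.5],"spin":0,"claw":1},{"delta_pos":[2.8,-1.2,-5.2],"spin":0,"claw":1},{"delta_pos":[3.7,-1.6,-6.9],"spin":0,"claw":1},{"delta_pos":[3.7,-1.6,-6.9],"spin":0,"claw":1}]' 20; python3 -c "$M"
python3 - <<'E'
from h import *
i=eyes.grab_frame("scene")
cv2.imwrite("pics/c8.png",crop(i,376,218,60,60,9))
E
```

```text
clock: 8.1
position: [0.6064, -0.1304, 0.1031]
tool_rot: [-3.139, -0.01, 0.746]
force: [2.3, -4.5, 0.3]
grip_width: 0.017
M [-1.11 -0.69 -0.06]
clock: 8.6
position: [0.6105, -0.1309, 0.0974]
tool_rot: [-3.138, -0.012, 0.747]
force: [-5.0, 5.9, 23.0]
grip_width: 0.0165
M [ 0.93  0.93 -0.11]
```

View pics/c8.png

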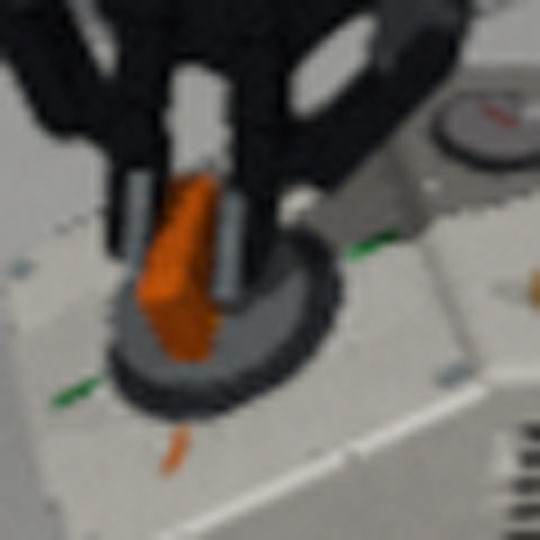

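```bash
python3 - <<'E'
from fit import *
o,P=frame(r.x); a=np.linspace(0,2*np.pi,361)
def ell(rad,z):
    X=np.c_[rad*np.cos(a),rad*np.sin(a),0*a+z]@P.T+o; q=(proj("scene",X)-[346,188])*9
    k=[q[:,0].argmin(),q[:,0].argmax(),q[:,1].argmax()]; return q[k].round().astype(int).tolist(), q.mean(0).round()
print("rim",ell(.035,0))
for f in(-22,-14,-9): print(f,ell(.028,(f+30)/1000), proj("scene",[o+P@[0,0,(f+58)/1000]])*9-np.array([346,188])*9)
E
```

```text
[ 0.62177234 -0.13657236 -0.40311028] [ 0.5 -0.2  0.6 -0.3  0.9 -0.4  0.4 -0.8 -0.5 -0.3 -0.6 -0.2 -0.5 -0.3
 -0.4 -0.5]
[ 0.4690396   0.27720407 -2.03947644] [ 0.2 -0.2  0.1 -0.3  0.6 -0.  -0.8 -1. ]
pot [0.64824259 0.14795871 0.05      ]
loupe [0.64612564 0.28055989 0.027     ]
rim ([[103, 358], [342, 282], [176, 420]], array([222., 319.]))
-22 ([[113, 331], [305, 268], [172, 380]], array([209., 299.])) [[162.44588245 229.44445215]]
-14 ([[100, 312], [292, 248], [159, 360]], array([196., 280.])) [[149.20545099 209.29511248]]
-9 ([[92, 300], [284, 236], [150, 348]], array([188., 267.])) [[140.86998787 196.61017255]]
```

The measured flange ellipse (left 115, bottom 380) and wing-top row (about 230) match the model for z = -22 mm, so the cartridge is fully pressed in the slots. Now I'll turn clockwise while pressing.

```bash
M='import workcell;s=workcell.bot.observe();print("M",s["moment"].round(2))'
python3 -m jog '[{"delta_pos":[0,0,-1.5],"spin":-0.1,"claw":1},{"delta_pos":[0,0,-1.8],"spin":-0.2,"claw":1},{"delta_pos":[-0.3,0.1,-2],"spin":-0.3,"claw":1},{"delta_pos":[-0.5,0.2,-2.4],"spin":-0.4,"claw":1}]' 25; python3 -c "$M"
python3 -m jog '[{"delta_pos":[0,0,-1.5],"spin":-0.1,"claw":1},{"delta_pos":[0,0,-1.8],"spin":-0.2,"claw":1},{"delta_pos":[-0.3,0.1,-2],"spin":-0.3,"claw":1},{"delta_pos":[-0.5,0.2,-2.2],"spin":-0.4,"claw":1}]' 25; python3 -c "$M"
python3 - <<'E'
from h import *
i=eyes.grab_frame("scene")
cv2.imwrite("pics/c9.png",crop(i,376,218,60,60,9))
E
```

```text
clock: 9.05
position: [0.6109, -0.1299, 0.0959]
tool_rot: [-3.137, -0.014, 0.344]
force: [-0.2, 2.7, 13.5]
grip_width: 0.0158
M [ 0.23 -0.18  0.08]
clock: 9.45
position: [0.6109, -0.1287, 0.0946]
tool_rot: [-3.135, -0.015, -0.059]
force: [-2.8, 4.4, 17.3]
grip_width: 0.0131
M [0.59 0.35 0.08]
```

View pics/c9.png

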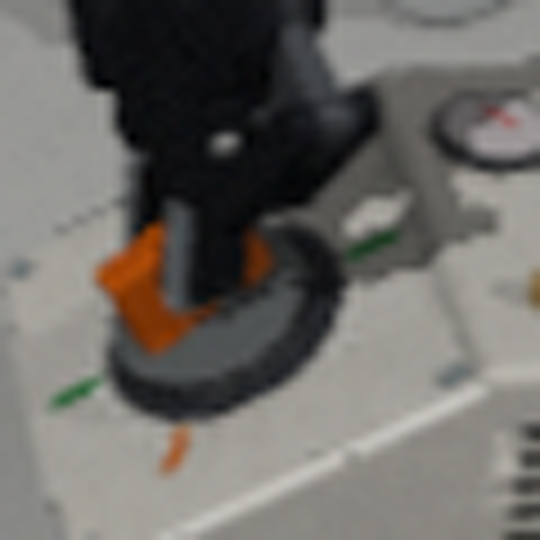

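The wing is about 20° from the green marks with the flange still down. Turning on to the stop.

```bash
M='import workcell;s=workcell.bot.observe();print("M",s["moment"].round(2))'
python3 -m jog '[{"delta_pos":[-0.3,-0.8,-1.5],"spin":-0.1,"claw":1},{"delta_pos":[-0.6,-1.5,-1.8],"spin":-0.2,"claw":1},{"delta_pos":[-0.6,-1.5,-2],"spin":-0.28,"claw":1},{"delta_pos":[-0.6,-1.5,-2],"spin":-0.34,"claw":1},{"delta_pos":[-0.6,-1.5,-2],"spin":-0.34,"claw":1}]' 40; python3 -c "$M"
python3 -m jog '[{"delta_pos":[0,0,-1.2],"spin":-0.04,"claw":1},{"delta_pos":[0,0,-1.2],"spin":-0.08,"claw":1},{"delta_pos":[0,0,-1.2],"spin":-0.1,"claw":1},{"delta_pos":[0,0,-1.2],"spin":-0.1,"claw":1}]' 40; python3 -c "$M"
```

```text
clock: 10.0
position: [0.6109, -0.1286, 0.0931]
tool_rot: [-3.133, -0.015, -0.407]
force: [-2.5, 6.1, 17.0]
grip_width: 0.0114
M [ 1.32 -0.12  0.05]
clock: 10.4
position: [0.6112, -0.1283, 0.093]
tool_rot: [-3.132, -0.015, -0.505]
force: [-4.5, 1.4, 21.6]
grip_width: 0.0112
M [0.06 0.8  1.02]
```

Moment z rose to 1.0 N m, so the cartridge is at the stop. I'll open, lift clear vertically, and check.

```bash
python3 -m jog '[{"delta_pos":[0,0,-0.5],"spin":0,"claw":0.55},{"delta_pos":[0,0,0],"spin":0,"claw":0.55},{"delta_pos":[0,0,2],"spin":0,"claw":0.55},{"delta_pos":[0,0,30],"spin":0,"claw":0.55},{"delta_pos":[0,0,80],"spin":0,"claw":0.55},{"delta_pos":[0,0,120],"spin":0,"claw":0.55},{"delta_pos":[-60,80,130],"spin":0,"claw":0.55},{"delta_pos":[-100,130,130],"spin":0,"claw":0.55}]'
python3 -m jog '[{"delta_pos":[-50,50,0],"spin":0,"claw":0.55},{"delta_pos":[-100,100,0],"spin":0,"claw":0.55},{"delta_pos":[-100,150,0],"spin":0,"claw":0.55},{"delta_pos":[-100,150,0],"spin":0,"claw":0.55}]'
python3 - <<'E'
from h import *
s=eyes.grab_frame("scene");t=eyes.grab_frame("top")
cv2.imwrite("pics/s_end.png",s);cv2.imwrite("pics/t_end.png",t)
a=np.hstack([crop(t,370,168,44,40,9),crop(s,376,218,44,40,9)])
b=np.hstack([crop(s,290,180,120,68,3.3),crop(s,335,320,120,68,3.3)])
b=cv2.resize(b,(a.shape[1],224)); cv2.imwrite("pics/c10.png",np.vstack([a,b]))
E
```

```text
clock: 11.2
position: [0.5502, -0.049, 0.221]
tool_rot: [-3.131, -0.017, -0.507]
force: [1.2, 1.9, 0.2]
grip_width: 0.0381
clock: 11.6
position: [0.4485, 0.1031, 0.221]
tool_rot: [-3.13, -0.015, -0.506]
force: [0.6, 0.5, 0.1]
grip_width: 0.0384
```

View pics/c10.png

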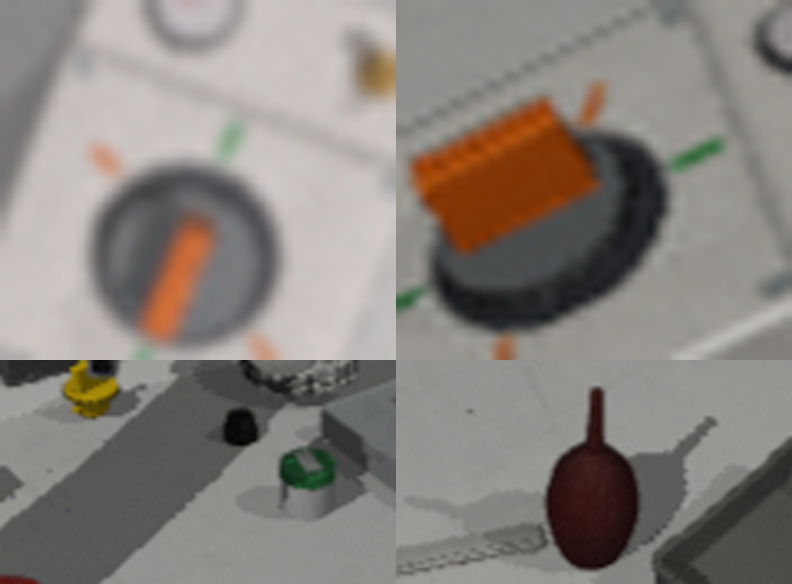

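```bash
python3 - <<'E'
from fit import *
o,P=frame(r.x)
i=cv2.imread("pics/t_end.png").astype(int)
m=(i[...,2]>150)&(i[...,2]-i[...,0]>90);m[:,:350]=0;m[:,390:]=0;m[:150]=0;m[200:]=0
n,l,st,ce=cv2.connectedComponentsWithStats(m.astype('uint8'));k=1+st[1:,4].argmax()
y,x=np.nonzero(l==k);w,v=np.linalg.eigh(np.cov(x,y));print("wing axis",v[:,1],ce[k],st[k])
for z in(-14,-20):
  for t in(-10,0,10,20):
    c,s=np.cos(np.radians(t)),np.sin(np.radians(t))
    q=proj("top",np.array([o+P@[d*c,d*s,(z+58)/1e3] for d in(-.021,.021)]));d=q[1]-q[0];print(z,t,(d/np.hypot(*d)).round(3),q.mean(0).round(1))
print(bot.observe()['clock'])
E
```

```text
[ 0.62177234 -0.13657236 -0.40311028] [ 0.5 -0.2  0.6 -0.3  0.9 -0.4  0.4 -0.8 -0.5 -0.3 -0.6 -0.2 -0.5 -0.3
 -0.4 -0.5]
[ 0.4690396   0.27720407 -2.03947644] [ 0.2 -0.2  0.1 -0.3  0.6 -0.  -0.8 -1. ]
pot [0.64824259 0.14795871 0.05      ]
loupe [0.64612564 0.28055989 0.027     ]
wing axis [-0.39091645  0.92042617] [367.15  178.825] [364 173   7  12  40]
-14 -10 [ 0.538 -0.843] [368.2 179.3]
-14 0 [ 0.379 -0.926] [368.2 179.3]
-14 10 [ 0.206 -0.979] [368.2 179.3]
-14 20 [ 0.026 -1.   ] [368.2 179.3]
-20 -10 [ 0.538 -0.843] [368.4 178.8]
-20 0 [ 0.379 -0.926] [368.4 178.8]
-20 10 [ 0.206 -0.979] [368.3 178.8]
-20 20 [ 0.026 -1.   ] [368.3 178.8]
11.7
```

The measured wing angle is about -0.7° from the green marks, and the depth fits z = -20 mm. Handing in.

```bash
python3 -c "
from workcell import bot;print(bot.job_done())"
```

```text
the job is handed in; nothing more can be done
None
```

The cartridge is refitted and locked in the pump's port. I handed the job in at 11.7 s; no verdict is reported.

**What I did:** The tool cannot tilt, so I set the stem in the bore with the wing up the slope. There it pivoted to the port's angle in the jaws. I used the loosened jaws to turn it counter-clockwise until the lugs dropped into the slots. Then I pressed it in with about 23 N, turned it clockwise to the stop (moment rose to about 1 N m), let go and backed away.

**Last checks:**
- **Angle:** the wing lies within about 1° of the green marks by image fit.
- **Depth:** the wing top matches a stem end at about -20 to -22 mm in the port. The top view hardly tells -20 from -14 mm, so this rests mainly on the scene view.
- **Lateral fit:** the wing centre was about 1 px (roughly 3 mm) off the model in the top view. I took this as calibration error and reading noise, and did not confirm it further.
- **Bystanders:** the pot, loupe and blower look undisturbed in the final picture, by eye only.
- **Robot:** the gripper is well clear and touches nothing.

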